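# Turn the square pot up and hold it home in the filling stand's corner

### The arm

A 7-joint arm with a two-finger parallel gripper is mounted at the origin on the work surface. World frame = base frame: x ahead of the robot, y to its left, z up, the work surface at z = 0. Lengths are in mm, angles in rad, forces in N, time in s.
With the tool pointing down it reaches from about 400 to 875 mm from the base axis. Payload 4.4 kg.
Tool frame: the origin (TCP) lies at the very end of the fingers, on their centre line; the grasp point (between the pads) lies 19 mm behind it; z points along the fingers, y is the direction in which the jaws open and shut (so a half turn about z gives the same grasp; the last joint's range is limited). The gripper opens to 85 mm and grips with 20 to 120 N. Pads are 22 mm wide; open, the fingers measure 114 mm over their backs; the gripper's body (76 mm by 85 mm) begins 54 mm behind the grasp point. The pads swing forward as they close: fully open they stand 13 mm farther back than shut.
Start: joints at [-1.356, 0.628, 0.038, 1.517, -0.027, 0.996, -0.02], TCP at [180.105, 624.564, 198.113] pointing down, gripper open.
Joint ranges: [-3.06, 3.06], [-0.37, 2.12], [-1.25, 1.32], [0.18, 2.47], [-1.1, 4.24], [0.23, 1.98], [-2.94, 2.94]. Speed limits (rad/s): [2.57, 2.57, 3.14, 3.14, 3.14, 3.14, 3.14].

### API

Orientations are given as [roll, pitch, yaw] about the fixed x, y, z axes, in that order (R = Rz(yaw) Ry(pitch) Rx(roll)).
In Python, from cell import ctrl gives the robot as it stands.
- The arm moves only by the shell command python3 -m crank 'ROWS' [OPENING]. ROWS is JSON, a list that holds one entry, the list of rows, each a list of 6 numbers: the shift along the tool's x, y, z in units of 30 mm (1.0 is 30 mm), then the turn, a rotation vector about the tool's x, y, z in units of 6 degrees (1.0 is 6 degrees). In form: [[[tx, ty, tz, rx, ry, rz], ...]]. A call has 1 to 12 rows; each row shifts and turns the pose as measured when the row begins, along the tool's axes as they then stand; what a row does not reach is not made up. A row lasts 1/12 s, in which the tool goes at most 41.7 mm and 7.16 degrees, less where a joint would pass 70% of its speed; a pose out of reach is approached as far as the arm can. A call is refused whole if a number of a shift passes 1 or a number of a turn 1, either way. A call with a gripper value outside its range is refused whole. OPENING is the gripper command: -1 is fully open, 1 is shut, values between are in proportion, set as the call begins (- or left out, the last holds). The fingers move at their own pace and stop on an object; the grip force is fixed at half the most. Time passes only in rows, so rows that do not move let the fingers close. It gives the time, the measured TCP pose, the force and the opening at its end, in the units of the state.
- ctrl.read_state(): the state, without advancing time (a new reading comes with each control period).
- ctrl.get_image(name): name is "scene" or "top"; returns a dict with "color" (480x640x3 uint8, red, green, blue), "depth" (480x640 float32, mm along the optical axis (not along the pixel's ray), 0 where there is no reading), "camera_matrix" (3x3 intrinsics, pixels), "R" (3x3) and "t" (3): a world point X has camera coordinates R X + t. Camera axes: x right, y down, z forward; pixel columns grow to the right and rows downward; lengths in mm; the calibration is good to about 2 mm. A picture is of the moment at which its call begins.
- ctrl.finish_job(): hands the job in, once; it reports no verdict.
Trained networks look in a picture, given as the dict that the camera call returned (one of the last four; its "shot" number tells which), for a name from the list of things; names that differ only in an ending like _2 or _b are one class to them, and where a whole thing is asked for, a point or a joint stands for the part that bears it (a point fixed in the world has none). Each returns a list of dicts, best first, with "conf" (0 to 1); they miss things now and then, are a little off and sometimes report something else, mostly with a low value. They report only what shows in the picture. A call takes as long as a camera call.
- ctrl.search_frame(query, picture): "extent" ([centre column, centre row, width, height] in pixels, round what is visible of it).
The state is a dict: "clock": time; "qpos": joint angles; "qd": joint speeds; "tau": joint torques, N m; "eef_pos": TCP position; "tool_rot": TCP orientation; "force": force on the tool from outside, world axes, zero at the start; "torque": the same for the moment, N m; "width": finger opening in mm.
Only numpy, scipy, OpenCV 4.12 (cv2) and the standard library are available. Lean on these libraries where they do the work, as an engineer would, in place of code of your own. Each camera call takes 0.05 s, during which the arm holds its last target. There are 200 camera calls.

### The job

The square white pot is stored upside down among the round dishes. Turn it mouth-up, stand it on the base plate of the filling stand and press it firmly into the corner of the two low stops, so that it stands flat on the plate and square against both stops at once. Finish while still holding it pressed against both stops with the gripper, ready for filling (do not let go), and leave everything else where it stands.

Things in the scene. Friction and masses are not known exactly. Their poses are not given: they have to be found in the camera images.
- pot: Square open white plastic pot, straight walls, outside 60 x 60 mm, 64 mm tall, 3 mm thick, 60 to 130 g. Starts upside down on the bench. Origin: centre of the mouth, in the plane of the rim. z axis: from the mouth to the closed bottom (up at the start, must point down at the end). x and y axes: normals of its side walls, which lie 30 mm from the z axis.
- pot_center (a point): Centre of the pot, on its axis halfway up (32 mm from rim and bottom). Axes as pot.
- pot_bottom (a point): Centre of the outside of the pot's closed bottom, 64 mm from the mouth. Axes as pot.
- stand: Filling stand, fixed: aluminium base plate 200 x 200 mm, 12 mm thick, with an L of two low stops on it, open to the plate's -x and -y sides. Origin: centre of the plate's underside, on the bench. x: roughly away from the robot, towards the far stop; y: to the left, towards the side stop; z up. Turned up to 0.4 rad either way. The home pot stands over the plate's centre.
- corner (a point): Where the faces of both stops and the top of the base plate meet: 30, 30, 12 mm from the stand's origin, axes as the stand. The home pot fills the 60 x 60 mm on its -x, -y side.
- column_top (a point): Top of the stand's column, 16 mm thick, 262 mm above the bench at 80, 80 mm from the stand's origin (foot 34 mm across). Its needle arm, 230 mm above the bench, is parked 120 mm out along the stand's +y from there, clear of the corner. Axes as the stand.
- stop_far: Black far stop of slippery acetal, fixed on the plate, 16 mm thick (stand x), 70 mm long (stand y), 16 mm high above the plate. Its face looks along the stand's -x, 30 mm from the plate's centre, and spans stand y from -42 to +28 mm. Origin: centre of its underside, on the plate; axes as the stand. Rigid.
- stop_side: Black side stop of slippery acetal, fixed on the plate, 70 mm long (stand x), 16 mm thick (stand y), 16 mm high above the plate. Its face looks along the stand's -y, 30 mm from the plate's centre, and spans stand x from -42 to +28 mm. Origin: centre of its underside, on the plate; axes as the stand. Rigid.
- dish_wide: Bystander: round white dish upside down, 76 mm across the mouth, 40 mm tall. Origin: centre of the mouth, on the bench.
- dish_narrow: Bystander: round white dish upside down, 58 mm across the mouth, 44 mm tall. Origin: centre of the mouth, on the bench.
- bottle: Bystander: amber glass bottle with white cap, 54 mm across, 115 mm tall. Origin: centre of its underside.
- forceps: Bystander: steel forceps lying on the bench, 138 mm long (x), about 14 mm wide, 9 mm high. Origin: middle, on the bench.
- vial_a: Bystander: small capped glass vial, 22 mm across, 46 mm tall. Origin: centre of its underside.
- vial_b: Bystander: another such vial.
- spray: Bystander: white trigger spray bottle, 74 mm across, 184 mm tall, nozzle and trigger reaching 53 mm out to its -x. Origin: centre of its underside.
- clear_bench (a point): Middle of a patch of bench, at bench height, that is always free: 120 x 120 mm, between the dishes and the stand. World axes.

How it is judged (in metres and radians):
On the way:
1. the pot has been turned mouth-up (angle between pot's own z axis and vertical above 2.99 rad), for 0.2 s.
At the end, for the whole second after the job is handed in: The pot is at rest mouth-up (within 3.5 degrees), bottom on the base plate (2.5 mm), square to the stops (3 degrees) and home in the corner (2.5 mm); each stop feels more than 1.5 N from it and the fingers still hold or push it (over 1 N) (angle between pot's own z axis and vertical above 3.08 rad and z of pot_bottom in the frame of corner between -0.0025 and 0.0025 m and x of pot_center in the frame of corner between -0.0325 and -0.0275 m and y of pot_center in the frame of corner between -0.0325 and -0.0275 m and (angle between the x axis of pot and the x axis of stand, either way round below 0.05 rad or angle between the x axis of pot and the y axis of stand, either way round below 0.05 rad) and contact force between pot and stop_far above 1.5 N and contact force between pot and stop_side above 1.5 N and contact force between the fingers and pot above 1 N and linear speed of pot below 0.02 m/s); the arm keeps its last pose, push and grip.
It fails at once if a bystander is knocked over or shoved more than 40 mm (distance of any of dish_wide, dish_narrow, bottle, forceps, vial_a, vial_b, spray from where it was at the start of the episode above 0.04 m or angle between any of bottle, spray, vial_a, vial_b, dish_wide, dish_narrow's own z axis and vertical above 0.5 rad).
It also fails if it takes over 72 s, if anything falls off the work surface, if the arm or the gripper's body presses on something with over 40 N, if the wrist force passes 120 N, or if a joint passes its speed limit or range.

## Working session

There is one attempt and no reset: what is moved stays moved. The work goes in short steps, Python scripts to look and compute and a shell command to move; the robot and the scene stay as the last step left them, time stands still between calls to the robot, and variables do not carry over. Pictures are saved under pics/ and viewed, about 8 in all and at most 12, crops included, and the job is handed in when it is done.

```bash
ls; mkdir -p pics
python3 - <<'E'
from cell import ctrl
import cv2,numpy as np
print(ctrl.read_state())
ims=[]
for n in ("scene","top"):
    p=ctrl.get_image(n); ims.append(p["color"])
    print(n,p["camera_matrix"].tolist(),np.round(p["R"],3).tolist(),np.round(p["t"],1).tolist())
    cv2.imwrite(f"pics/{n}.png",p["color"][:,:,::-1])
    for q in ["pot","stand","stop_far","stop_side","corner","column_top","dish_wide","dish_narrow","bottle","vial_a","forceps","spray"]:
        r=ctrl.search_frame(q,p); print(q,[(np.round(d["extent"]).tolist(),round(d["conf"],2)) for d in r[:3]])
E
```

```text
pics
{'clock': 0.0, 'qpos': array([-1.35578328,  0.62932664,  0.03844264,  1.51836314, -0.02703512,
        0.9962965 , -0.02001359]), 'qd': array([-0.00094459,  0.00242481,  0.00011932, -0.00088319, -0.000567  ,
        0.00082408,  0.00031606]), 'tau': array([-9.94213769e-05, -5.63389564e+01,  1.22617867e+00, -1.93449730e+01,
        1.10016949e-02,  1.05383285e-02,  1.05059598e-05]), 'eef_pos': array([179.91212637, 623.8949404 , 197.20332958]), 'tool_rot': array([-3.13971658e+00, -5.35167609e-06,  2.86074646e+00]), 'force': array([-1.142974  ,  0.27039789, -0.33823041]), 'torque': array([ 0.02476414, -0.00584139,  0.04829561]), 'width': 85.40206903471626}
scene [[484.8621061616344, 0.0, 321.8218817067607], [0.0, 484.8621061616344, 241.71747744229], [0.0, 0.0, 1.0]] [[0.38, 0.925, -0.003], [0.535, -0.223, -0.815], [-0.754, 0.307, -0.58]] [-198.4, -136.6, 1599.4]
pot [([258.0, 290.0, 37.0, 40.0], 0.86), ([299.0, 312.0, 52.0, 23.0], 0.24)]
stand [([470.0, 264.0, 164.0, 120.0], 0.83)]
stop_far []
stop_side [([109.0, 366.0, 70.0, 82.0], 0.21)]
corner [([471.0, 262.0, 164.0, 114.0], 0.7
[... 593 characters left out ...]
522.3, 1520.7]
pot [([380.0, 264.0, 28.0, 27.0], 0.9)]
stand [([191.0, 203.0, 130.0, 110.0], 0.56)]
stop_far [([223.0, 207.0, 24.0, 14.0], 0.72), ([378.0, 265.0, 28.0, 27.0], 0.68)]
stop_side [([207.0, 220.0, 10.0, 25.0], 0.49)]
corner [([188.0, 203.0, 137.0, 113.0], 0.67)]
column_top [([192.0, 202.0, 133.0, 111.0], 0.93)]
dish_wide [([411.0, 206.0, 30.0, 30.0], 0.82)]
dish_narrow [([448.0, 264.0, 23.0, 21.0], 0.72), ([192.0, 320.0, 10.0, 4.0], 0.41)]
bottle [([350.0, 178.0, 22.0, 26.0], 0.57), ([506.0, 200.0, 55.0, 37.0], 0.4)]
vial_a [([169.0, 291.0, 9.0, 13.0], 0.53), ([188.0, 320.0, 14.0, 9.0], 0.44)]
forceps [([339.0, 237.0, 26.0, 10.0], 0.62)]
spray [([505.0, 199.0, 55.0, 36.0], 0.82)]
```

Run:
```python
import cv2
a=cv2.imread("pics/top.png")[120:360,130:560]; cv2.imwrite("pics/top_c.png",cv2.resize(a,None,fx=1.86,fy=1.86,interpolation=cv2.INTER_CUBIC))
```

```text
(no output)
```

View pics/scene.png

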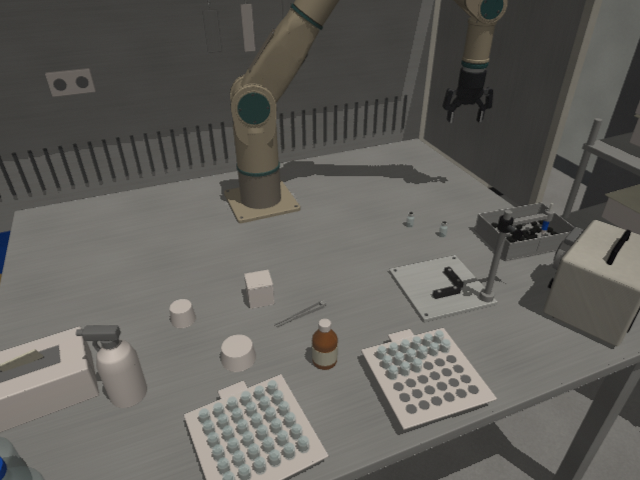

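View pics/top_c.png

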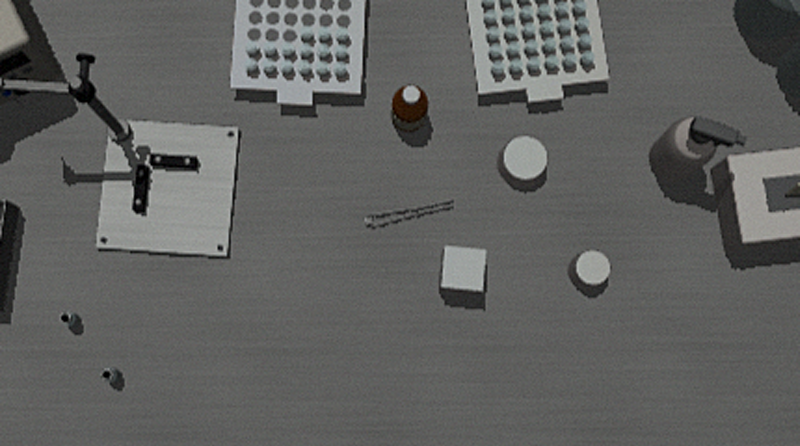

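The scene view shows the pot as a white cube at about (260,290). The forceps lie just beyond it, and the stand with its black L of stops is at about (445,285), with the column behind it at (490,260). In the top view the pot's top is at about (380,264), and the stops are at (223,207) and (206,220). Next I'll measure these.

```bash
cat > h.py <<'E'
from cell import ctrl
import numpy as np, cv2
def cloud(p):
    d=p["depth"].astype(float);K=p["camera_matrix"];v,u=np.mgrid[:480,:640]
    c=np.stack([(u-K[0,2])/K[0,0]*d,(v-K[1,2])/K[1,1]*d,d],-1)
    X=(c-p["t"])@p["R"]; X[d==0]=np.nan; return X
def ray(p,u,v,z):   # pixel -> world point at height z
    r=p["R"].T@np.linalg.solve(p["camera_matrix"],[u,v,1.]); o=-p["R"].T@p["t"]
    return o+r*(z-o[2])/r[2]
def rect(P):
    (c,s,a)=cv2.minAreaRect(P.astype(np.float32)); return np.round(c,1),np.round(s,1),round(a,1)
E
python3 - <<'E'
from h import *
for n in ("top","scene"):
    p=ctrl.get_image(n);X=cloud(p);g=p["color"].astype(int).sum(2)
    z=X[...,2]
    def box(u,v,w,h):
        m=np.zeros(z.shape,bool);m[v-h:v+h,u-w:u+w]=1;return m
    if n=="top": bp,bs=box(380,264,22,22),box(200,222,50,50)
    else: bp,bs=box(259,290,26,28),box(445,287,62,40)
    bench=np.nanmedian(z[box(320,280,20,15)] if n=="top" else z[box(345,260,15,10)])
    m=bp&(z>56)&(z<75)
    print(n,"bench",bench.round(1),"pot top",rect(X[m][:,:2]),np.nanmedian(z[m]).round(1),m.sum())
    m=bs&(z>8)&(z<17); m2=m&(g>250)
    print("plate",rect(X[m][:,:2]),np.nanmedian(z[m]).round(1),m.sum())
    m=bs&(z>22)&(z<34); print("stops z",np.nanmedian(z[m]),m.sum())
    m=bs&(g<110)&(z>20)&(z<36);print("dark stop pts",rect(X[m][:,:2]),m.sum())
    # classical pot top by brightness
    m=(bp&(g>380)).astype(np.uint8); print("bright",g[264,380] if n=="top" else g[280,258])
    if n=="top": np.savez("top.npz",X=X,g=g)
E
```

```text
top bench 0.4 pot top (array([ 458.5, -137.1]), array([59.9, 60.8]), 82.9) 64.5 502
plate (array([594.2, 358.5]), array([283.5, 285.8]), 89.5) 12.4 3311
stops z 28.261149296672855 365
dark stop pts (array([632.9, 334.3]), array([117.8, 118. ]), 41.5) 254
bright 476
scene bench -1.7 pot top (array([ 458.8, -141.5]), array([60. , 66.6]), 83.3) 62.4 446
plate (array([602. , 359.5]), array([329.3, 205. ]), 85.4) 10.3 3283
stops z 26.19684206625235 395
dark stop pts (array([617. , 308.1]), array([ 53.1, 110.5]), 41.0) 188
bright 521
```

Run:
```python
from h import *
D=np.load("top.npz");X,g=D["X"],D["g"];z=X[...,2]
m=((z>8)&(z<17)&(g>200)).astype(np.uint8);m[:,:150]=0;m[:,300:]=0
m=cv2.morphologyEx(m,cv2.MORPH_OPEN,np.ones((3,3)))
n,l,s,c=cv2.connectedComponentsWithStats(m);k=1+np.argmax(s[1:,4]);P=X[l==k]
print(s[k],rect(P[:,:2]))
m=((z>24)&(z<33)&(g<130)).astype(np.uint8);m[:200]=0;m[245:]=0;m[:,195:]*=1;m[:,:195]=0;m[:,245:]=0
n,l,s,c=cv2.connectedComponentsWithStats(m)
for k in range(1,n):
    if s[k,4]>15: print(s[k],rect(X[l==k][:,:2]))
u=g[195:245,190:245]; a=np.clip(u/3*1.8,0,255).astype(np.uint8)
p=ctrl.get_image("scene")["color"][255:320,390:500]
a=cv2.resize(cv2.cvtColor(a,cv2.COLOR_GRAY2BGR),(440,400));b=cv2.resize(np.clip(p[...,::-1]*1.5,0,255).astype(np.uint8),(677,400))[:, :355]
cv2.imwrite("pics/stand.png",np.hstack([a,b]))
```

```text
[224 222  15  21 127] (array([560. , 268.9]), array([28.9, 62.1]), 67.6)
[211 203  25   7  79] (array([631.2, 290.7]), array([69.1, 15.2]), 85.1)
[201 208   9  25  98] (array([592. , 339.4]), array([16.7, 68.6]), 85.0)
```

View pics/stand.png

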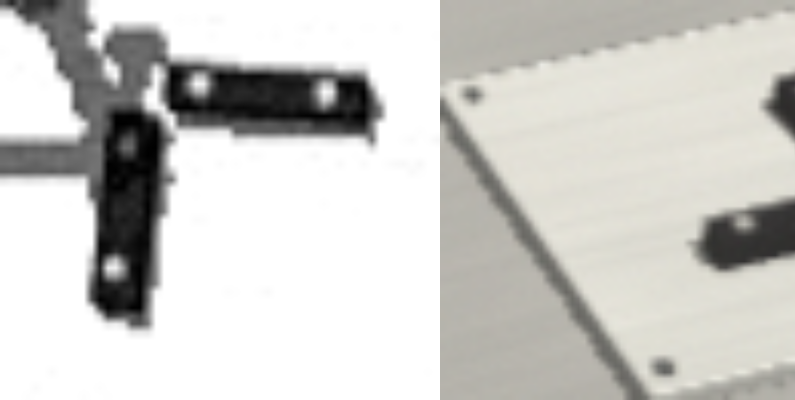

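The stop outlines measure 69x15 and 17x69 mm, as they should. That puts the stand origin at about (594.8, 301) with yaw −5°, and the pot at about (458.6, −138) with yaw −7° and top at 64. I'll set up a planning helper, then move above the pot.

```bash
cat > plan.py <<'E'
# usage: plan.py x y z yaw_deg tilt_deg [n] : target for GRASP point (19 mm behind TCP); yaw of tool x, tilt = turn about tool y after
import sys
from h import *
from scipy.linalg import logm
from scipy.spatial.transform import Rotation as Ro
def cur():
    s=ctrl.read_state(); T=np.eye(4); T[:3,:3]=Ro.from_euler("xyz",s["tool_rot"]).as_matrix(); T[:3,3]=s["eef_pos"]; return s,T
def goal(x,y,z,yaw,tilt):
    T=np.eye(4); T[:3,:3]=(Ro.from_euler("z",yaw,degrees=True)*Ro.from_euler("x",180,degrees=True)*Ro.from_euler("y",tilt,degrees=True)).as_matrix()
    T[:3,3]=np.array([x,y,z])+19*T[:3,2]; return T
s,T=cur()
if len(sys.argv)>1:
    a=list(map(float,sys.argv[1:])); G=goal(*a[:5]); D=np.linalg.inv(T)@G; L=np.real(logm(D))
    t=L[:3,3]/30; r=np.degrees([L[2,1],L[0,2],L[1,0]])/6
    n=int(a[5]) if len(a)>5 else int(np.ceil(max(abs(t).max(),abs(r).max(),np.linalg.norm(t)*30/40,np.linalg.norm(r)*6/7)))
    print("n",n,"row",np.round(np.r_[t,r]/n,3).tolist(),"| straight shift",np.round(D[:3,3]/30,2).tolist())
yt=Ro.from_matrix(T[:3,:3])
print("t",round(s["clock"],2),"grasp",np.round(T[:3,3]-19*T[:3,2],1),"x",np.round(T[:3,0],3),"z",np.round(T[:3,2],3),"q",np.round(s["qpos"],2).tolist(),"F",np.round(s["force"],1),"w",round(s["width"],1))
E
python3 plan.py 458.6 -138 200 83 0
```

```text
n 29 row [-0.988, -0.235, 0.02, 0.0, -0.0, 0.465] | straight shift [-15.96, -21.85, 0.57]
t 1.45 grasp [180.1 624.6 217.1] x [-0.961  0.277  0.   ] z [ 0.  0. -1.] q [-1.36, 0.63, 0.04, 1.52, -0.03, 1.0, -0.02] F [ 0.1 -0.5  0.3] w 85.5
```

```bash
R='x'; python3 -m crank '[[[-0.99,-0.235,0,0,0,0.465],[-0.99,-0.235,0,0,0,0.465],[-0.99,-0.235,0,0,0,0.465],[-0.99,-0.235,0,0,0,0.465],[-0.99,-0.235,0,0,0,0.465],[-0.99,-0.235,0,0,0,0.465],[-0.99,-0.235,0,0,0,0.465],[-0.99,-0.235,0,0,0,0.465],[-0.99,-0.235,0,0,0,0.465],[-0.99,-0.235,0,0,0,0.465],[-0.99,-0.235,0,0,0,0.465],[-0.99,-0.235,0,0,0,0.465]]]' -1; python3 -m crank '[[[-0.99,-0.235,0,0,0,0.465],[-0.99,-0.235,0,0,0,0.465],[-0.99,-0.235,0,0,0,0.465],[-0.99,-0.235,0,0,0,0.465],[-0.99,-0.235,0,0,0,0.465],[-0.99,-0.235,0,0,0,0.465],[-0.99,-0.235,0,0,0,0.465],[-0.99,-0.235,0,0,0,0.465],[-0.99,-0.235,0,0,0,0.465],[-0.99,-0.235,0,0,0,0.465],[-0.99,-0.235,0,0,0,0.465],[-0.99,-0.235,0,0,0,0.465]]]'; python3 plan.py 458.6 -138 200 83 0
```

```text
clock: 2.45
eef_pos: [438.1, 368.6, 195.6]
tool_rot: [3.138, -0.009, 2.267]
force: [-0.0, 0.1, -0.2]
width: 85.2
clock: 3.45
eef_pos: [511.5, -2.6, 193.8]
tool_rot: [3.133, -0.012, 1.653]
force: [0.1, -1.2, 0.9]
width: 85.6
n 5 row [-0.911, -0.336, 0.079, 0.014, -0.024, 0.391] | straight shift [-4.36, -2.13, 0.36]
t 3.45 grasp [511.4  -2.9 212.8] x [-0.082  0.997  0.012] z [ 0.008  0.013 -1.   ] q [-0.31, 0.46, 0.38, 1.92, -0.25, 0.8, 0.29] F [ 0.1 -1.2  0.9] w 85.6
```

```bash
python3 -m crank '[[[0,0,0,0,1,0],[0,0,0,0,1,0],[0,0,0,0,1,0],[0,0,0,0,1,0],[0,0,0,0,1,0],[0,0,0,0,1,0],[0,0,0,0,1,0],[0,0,0,0,1,0],[0,0,0,0,1,0],[0,0,0,0,1,0]]]'; python3 plan.py 458.6 -138 200 83 -30
```

```text
clock: 4.28
eef_pos: [518.5, -10.5, 202.6]
tool_rot: [3.059, -1.094, 1.719]
force: [1.6, 1.2, -0.4]
width: 84.8
n 16 row [-0.322, -0.122, -0.047, -0.013, -0.965, 0.133] | straight shift [-2.5, -2.39, -3.66]
t 4.28 grasp [519.4 -27.3 211.3] x [-0.068  0.454  0.889] z [-0.049  0.888 -0.457] q [0.55, 0.87, -0.02, 1.68, -0.83, 1.46, 1.12] F [ 1.6  1.2 -0.4] w 84.8
```

```bash
python3 -m crank '[[[0,0,0,0,-1,0],[0,0,0,0,-1,0],[0,0,0,0,-1,0],[0,0,0,0,-1,0],[0,0,0,0,-1,0],[0,0,0,0,-1,0],[0,0,0,0,-1,0],[0,0,0,0,-1,0],[0,0,0,0,-1,0],[0,0,0,0,-1,0],[0,0,0,0,-1,0],[0,0,0,0,-1,0]]]';python3 plan.py 464.7 -88 140 83 -30
```

```text
clock: 5.28
eef_pos: [514.7, -28.5, 164.9]
tool_rot: [-3.129, 0.181, 1.61]
force: [-0.1, -0.3, -0.7]
width: 85.4
n 4 row [-0.438, -0.396, 0.535, 0.104, -0.815, 0.368] | straight shift [-1.94, -1.77, 1.78]
t 5.28 grasp [514.8 -25.1 183.6] x [-0.038  0.983 -0.18 ] z [-0.005 -0.18  -0.984] q [-0.51, 0.55, 0.56, 1.94, -0.15, 0.74, 0.14] F [-0.1 -0.3 -0.7] w 85.4
```

```bash
python3 -m crank '[[[-0.44,-0.4,0.53,0.1,-0.81,0.37],[-0.44,-0.4,0.53,0.1,-0.81,0.37],[-0.44,-0.4,0.53,0.1,-0.81,0.37],[-0.44,-0.4,0.53,0.1,-0.81,0.37],[0,0,0,0,0,0]]]';python3 plan.py 464.7 -88 140 83 -30;python3 plan.py 458.6 -138 40 83 -30
```

```text
clock: 5.7
eef_pos: [469.8, -87.6, 121.6]
tool_rot: [3.124, 0.534, 1.456]
force: [-0.3, 0.8, -0.6]
width: 85.5
n 1 row [-0.336, -0.17, 0.12, 0.201, 0.098, 0.062] | straight shift [-0.33, -0.17, 0.12]
t 5.7 grasp [470.6 -77.9 138. ] x [ 0.099  0.855 -0.509] z [-0.041 -0.507 -0.861] q [-0.78, 0.78, 0.81, 2.07, -0.02, 0.59, -0.2] F [-0.3  0.8 -0.6] w 85.5
n 4 row [-0.026, -0.052, 0.961, 0.05, 0.024, 0.015] | straight shift [-0.08, -0.25, 3.84]
t 5.7 grasp [470.6 -77.9 138. ] x [ 0.099  0.855 -0.509] z [-0.041 -0.507 -0.861] q [-0.78, 0.78, 0.81, 2.07, -0.02, 0.59, -0.2] F [-0.3  0.8 -0.6] w 85.5
```

```bash
python3 -m crank '[[[-0.03,-0.2,0.2,0.2,0.1,0.06],[0,-0.03,0.9,0,0,0],[0,-0.02,0.9,0,0,0],[0,0,0.9,0,0,0]]]';python3 plan.py 458.6 -138 40 83 -30
```

```text
clock: 6.03
eef_pos: [466.0, -126.4, 47.4]
tool_rot: [3.13, 0.508, 1.454]
force: [0.4, -0.6, -0.0]
width: 85.7
n 2 row [-0.121, -0.103, 0.525, 0.065, -0.074, 0.02] | straight shift [-0.25, -0.21, 1.05]
t 6.03 grasp [ 466.9 -117.2   64. ] x [ 0.102  0.868 -0.487] z [-0.046 -0.484 -0.874] q [-0.62, 0.88, 0.7, 2.12, -0.07, 0.38, -0.15] F [ 0.4 -0.6 -0. ] w 85.7
```

```bash
python3 -m crank '[[[-0.12,-0.11,0.53,0.06,-0.08,0.02],[-0.12,-0.1,0.6,0.06,-0.07,0.02]]]';python3 plan.py 458.6 -138 40 83 -30
```

```text
clock: 6.2
eef_pos: [459.6, -150.1, 20.4]
tool_rot: [3.136, 0.515, 1.443]
force: [0.6, -0.0, 1.1]
width: 85.4
n 1 row [0.016, -0.083, -0.129, 0.024, -0.082, -0.047] | straight shift [0.02, -0.08, -0.13]
t 6.2 grasp [ 460.7 -140.8   37. ] x [ 0.111  0.863 -0.493] z [-0.058 -0.489 -0.87 ] q [-0.56, 0.93, 0.68, 2.14, -0.07, 0.31, -0.14] F [ 0.6 -0.   1.1] w 85.4
```

Run:
```python
from h import *
p=ctrl.get_image("scene")["color"][220:345,180:345]; q=ctrl.get_image("top")["color"][200:320,320:450]
f=lambda a:cv2.resize(np.clip(a[...,::-1]*1.4,0,255).astype(np.uint8),(400,320),interpolation=cv2.INTER_CUBIC)
cv2.imwrite("pics/grasp1.png",np.hstack([f(p),f(q)]))
```

```text
(no output)
```

View pics/grasp1.png

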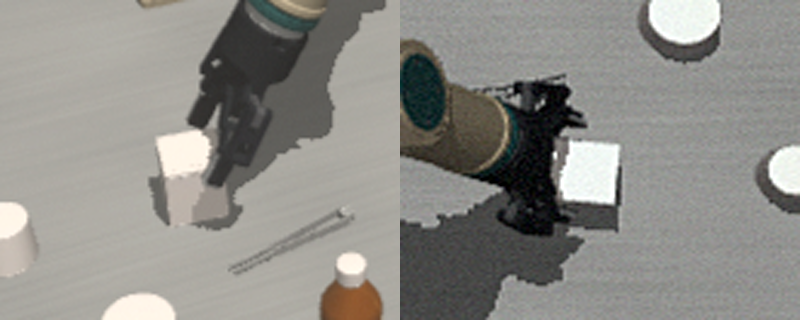

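The picture shows the fingers straddling the pot's two ±x walls, with the forceps clear at (290,240) in the left half. Closing the gripper.

```bash
python3 -m crank '[[[0,0,0,0,0,0],[0,0,0,0,0,0],[0,0,0,0,0,0],[0,0,0,0,0,0],[0,0,0,0,0,0],[0,0,0,0,0,0],[0,0,0,0,0,0],[0,0,0,0,0,0],[0,0,0,0,0,0]]]' 1; python3 -m crank '[[[-0.5,0,-0.86,0,0,0],[-0.5,0,-0.86,0,0,0],[-0.5,0,-0.86,0,0,0]]]'; python3 plan.py 480 70 160 83 60
```

```text
clock: 7.05
eef_pos: [464.2, -147.9, 25.2]
tool_rot: [3.127, 0.505, 1.437]
force: [0.2, 0.4, -0.5]
width: 58.6
clock: 7.3
eef_pos: [459.3, -148.9, 112.0]
tool_rot: [-3.141, 0.509, 1.446]
force: [0.5, 0.9, -2.0]
width: 58.2
n 15 row [0.586, -0.014, 0.063, 0.0, 0.99, -0.002] | straight shift [6.25, -0.22, -4.95]
t 7.3 grasp [ 460.5 -139.7  128.6] x [ 0.108  0.867 -0.487] z [-0.061 -0.483 -0.873] q [-0.63, 0.76, 0.78, 2.11, -0.01, 0.5, -0.11] F [ 0.5  0.9 -2. ] w 58.2
```

```bash
python3 -m crank '[[[0.59,0,0.06,0,0.99,0],[0.59,0,0.06,0,0.99,0],[0.59,0,0.06,0,0.99,0],[0.59,0,0.06,0,0.99,0],[0.59,0,0.06,0,0.99,0],[0.59,0,0.06,0,0.99,0],[0.59,0,0.06,0,0.99,0],[0.59,0,0.06,0,0.99,0],[0.59,0,0.06,0,0.99,0],[0.59,0,0.06,0,0.99,0],[0.59,0,0.06,0,0.99,0],[0.59,0,0.06,0,0.99,0]]]';  python3 plan.py 480 70 100 83 61
```

```text
clock: 8.3
eef_pos: [489.6, 59.2, 118.8]
tool_rot: [3.108, -0.78, 1.484]
force: [-0.0, 0.3, -1.8]
width: 58.5
n 3 row [-0.071, -0.123, 0.421, 0.017, 0.906, 0.082] | straight shift [-0.03, -0.37, 1.28]
t 8.3 grasp [487.8  45.9 132.3] x [0.062 0.708 0.703] z [ 0.095  0.697 -0.711] q [0.69, 0.77, -0.47, 2.07, -0.77, 0.66, 0.9] F [-0.   0.3 -1.8] w 58.5
```

```bash
python3 -m crank '[[[-0.05,-0.12,0.42,0.02,0.95,0.08],[-0.05,-0.12,0.42,0.02,0.95,0.08],[-0.05,-0.12,0.42,0.02,0.95,0.08]]]';  python3 plan.py 480 70 50 83 61
```

```text
clock: 8.55
eef_pos: [486.9, 83.7, 93.8]
tool_rot: [3.117, -1.087, 1.466]
force: [0.2, 0.8, -1.5]
width: 58.4
n 2 row [-0.76, -0.091, 0.452, 0.049, -0.108, 0.037] | straight shift [-1.53, -0.19, 0.89]
t 8.55 grasp [484.6  67.  102.6] x [0.049 0.462 0.885] z [ 0.118  0.877 -0.465] q [0.85, 1.05, -0.58, 2.04, -0.84, 0.73, 1.11] F [ 0.2  0.8 -1.5] w 58.4
```

```bash
python3 -m crank '[[[-0.76,-0.09,0.45,0.05,-0.1,0.04],[-0.7,-0.09,0.42,0.05,-0.1,0.04]]]';  python3 plan.py 480 70 33 83 61
```

```text
clock: 8.72
eef_pos: [481.8, 82.9, 37.1]
tool_rot: [-3.128, -1.07, 1.427]
force: [-0.1, -0.0, 0.3]
width: 58.0
n 1 row [-0.331, -0.007, 0.317, 0.055, -0.048, -0.099] | straight shift [-0.33, -0.01, 0.32]
t 8.72 grasp [479.7  66.4  46.2] x [0.069 0.476 0.877] z [ 0.113  0.87  -0.48 ] q [0.84, 1.15, -0.56, 2.02, -0.83, 0.66, 1.16] F [-0.1 -0.   0.3] w 58.0
```

Run:
```python
from h import *
p=ctrl.get_image("scene")
X=cloud(p);z=X[...,2]
q=ctrl.get_image("top");f=lambda a:cv2.resize(np.clip(a[...,::-1]*1.4,0,255).astype(np.uint8),(400,320),interpolation=cv2.INTER_CUBIC)
cv2.imwrite("pics/lay1.png",np.hstack([f(p["color"][200:320,280:430]),f(q["color"][190:310,240:390])]))
```

```text
(no output)
```

View pics/lay1.png

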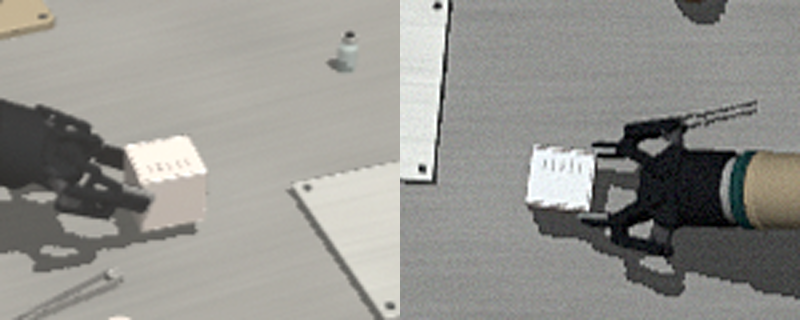

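The pot is held with its axis horizontal and its mouth towards +y (left). The light-coloured fingertips blend into the white walls in this view. I'll lower it until it touches.

```bash
python3 - <<'E'
from h import *
p=ctrl.get_image("top");X=cloud(p);m=np.zeros((480,640),bool);m[235:275,282:318]=1
z=X[...,2];m&=(z>60)&(z<95);P=X[m];print(rect(P[:,:2]),np.percentile(P[:,2],[5,50,95]),len(P))
A=np.c_[P[:,:2],np.ones(len(P))];print(np.linalg.lstsq(A,P[:,2],rcond=None)[0])
E
python3 -m crank '[[[-0.27,0,0.15,0.05,-0.04,-0.09],[-0.08,0,0.05,0,0,0]]]';  python3 plan.py 480 70 30 83 61
```

```text
(array([475.5,  67.7]), array([80.5, 89.1]), 89.5) [67.42547862 77.02236364 82.5278653 ] 645
[1.79548051e-02 3.89309861e-02 6.51823461e+01]
clock: 9.03
eef_pos: [481.9, 84.7, 28.4]
tool_rot: [3.138, -1.066, 1.455]
force: [0.2, -0.3, -0.8]
width: 58.5
n 1 row [-0.193, -0.002, 0.174, -0.026, -0.014, 0.031] | straight shift [-0.19, -0.0, 0.17]
t 9.03 grasp [479.9  68.2  37.6] x [0.056 0.48  0.875] z [ 0.104  0.869 -0.484] q [0.83, 1.17, -0.56, 2.01, -0.82, 0.65, 1.17] F [ 0.2 -0.3 -0.8] w 58.5
```

```bash
python3 -m crank '[[[-0.12,0,0.07,0,0.1,0]]]'; python3 -m crank '[[[-0.08,0,0.05,0,0.1,0]]]'; python3 -m crank '[[[-0.08,0,0.05,0,0,0]]]';  python3 plan.py 480 70 30 83 61
```

```text
clock: 9.12
eef_pos: [482.5, 85.4, 25.8]
tool_rot: [3.132, -1.076, 1.463]
force: [0.6, 0.2, -0.5]
width: 57.9
clock: 9.2
eef_pos: [483.1, 85.3, 23.4]
tool_rot: [3.127, -1.086, 1.468]
force: [-0.2, 0.3, -0.8]
width: 58.6
clock: 9.28
eef_pos: [483.6, 85.1, 20.5]
tool_rot: [3.125, -1.086, 1.47]
force: [0.2, -0.2, 0.2]
width: 58.3
n 1 row [0.026, -0.058, 0.03, -0.021, -0.204, 0.096] | straight shift [0.03, -0.06, 0.03]
t 9.28 grasp [481.6  68.5  29.4] x [0.047 0.464 0.885] z [ 0.106  0.878 -0.466] q [0.83, 1.2, -0.56, 2.0, -0.82, 0.66, 1.18] F [ 0.2 -0.2  0.2] w 58.3
```

```bash
for i in 1 2; do python3 -m crank '[[[-0.07,0,0.04,0,0,0]]]'; done;  python3 -m crank '[[[-0.07,0,0.04,0,0,0]]]'
```

```text
clock: 9.37
eef_pos: [483.8, 85.7, 19.2]
tool_rot: [3.124, -1.088, 1.471]
force: [-1.4, -3.9, 10.2]
width: 58.2
clock: 9.45
eef_pos: [484.0, 86.7, 19.4]
tool_rot: [3.123, -1.093, 1.473]
force: [-2.4, -8.0, 14.7]
width: 58.4
clock: 9.53
eef_pos: [484.0, 87.5, 19.6]
tool_rot: [3.122, -1.098, 1.474]
force: [-1.6, -7.3, 11.1]
width: 58.4
```

```bash
python3 -m crank '[[[0,0,0,0,0,0],[0,0,0,0,0,0],[0,0,0,0,0,0],[0,0,0,0,0,0],[0,0,0,0,0,0],[0,0,0,0,0,0]]]' -1; python3 -m crank '[[[0.1,0,-0.8,0,0,0],[0.3,0,-0.9,0,0,0],[0.5,0,-0.9,0,0,0],[0.8,0,-0.9,0,-1,0],[0.8,0,-0.6,0,-1,0],[0.8,0,-0.4,0,-1,0],[0.8,0,0,0,-1,0],[0.8,0,0,0,-1,0]]]'; python3 plan.py
python3 - <<'E'
from h import *
p=ctrl.get_image("top");q=ctrl.get_image("scene")
for n,c in (("top",p),("scene",q)):
    print(n,[(np.round(d["extent"]).tolist(),round(d["conf"],2)) for d in ctrl.search_frame("pot",c)[:2]])
    X=cloud(c);z=X[...,2];m=(abs(X[...,0]-482)<60)&(abs(X[...,1]-72)<65)&(z>54)&(z<67);P=X[m];print(rect(P[:,:2]),np.percentile(P[:,2],[5,50,95]),len(P))
f=lambda a:cv2.resize(np.clip(a[...,::-1]*1.4,0,255).astype(np.uint8),(400,320),interpolation=cv2.INTER_CUBIC)
cv2.imwrite("pics/lay2.png",np.hstack([f(q["color"][200:320,280:430]),f(p["color"][190:310,240:390])]))
E
```

```text
clock: 10.03
eef_pos: [484.5, 87.7, 20.7]
tool_rot: [3.118, -1.099, 1.478]
force: [0.5, -1.5, 0.2]
width: 85.4
clock: 10.7
eef_pos: [480.2, 43.8, 194.9]
tool_rot: [-3.128, -0.566, 1.419]
force: [1.5, -0.2, -0.5]
width: 85.3
t 10.7 grasp [479.   33.7 211. ] x [0.127 0.834 0.536] z [ 0.068  0.532 -0.844] q [0.51, 0.5, -0.33, 2.04, -0.6, 0.78, 0.53] F [ 1.5 -0.2 -0.5] w 85.3
top [([299.0, 255.0, 29.0, 30.0], 0.69), ([412.0, 202.0, 26.0, 18.0], 0.33)]
(array([483.8,  79.4]), array([64.4, 60.1]), 84.3) [55.10661462 59.95475058 65.2858815 ] 489
scene [([345.0, 276.0, 36.0, 38.0], 0.81)]
(array([484.6,  74.6]), array([64.9, 65.2]), 83.2) [55.17979776 57.97540547 60.37519164] 406
```

View pics/lay2.png

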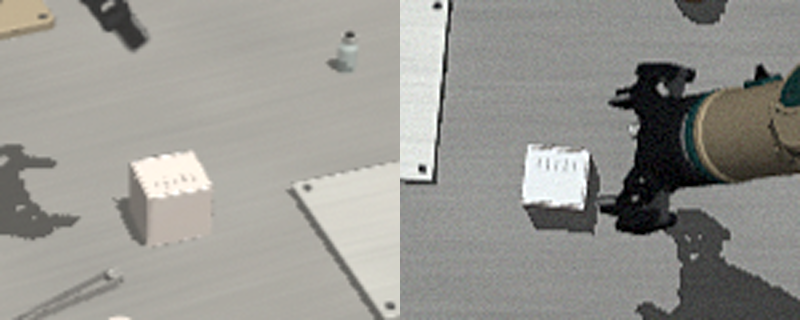

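The pot lies flat on its side with its top at 60, centre at about (484, 77) and axis at about 84°, mouth at +y. Next is the second grasp, near the mouth, with the tool tilted the other way.

```bash
python3 plan.py 492 151 140 84 -38
```

```text
n 12 row [0.283, 0.001, 0.193, -0.01, -0.982, -0.023] | straight shift [1.34, 0.0, 3.62]
t 10.9 grasp [478.1  37.5 210.6] x [0.117 0.834 0.54 ] z [ 0.062  0.536 -0.842] q [0.51, 0.5, -0.33, 2.04, -0.6, 0.78, 0.54] F [ 0.4 -1.1 -1. ] w 85.4
```

```bash
python3 -m crank '[[[0.28,0,0.19,-0.01,-0.99,-0.02],[0.28,0,0.19,-0.01,-0.99,-0.02],[0.28,0,0.19,-0.01,-0.99,-0.02],[0.28,0,0.19,-0.01,-0.99,-0.02],[0.28,0,0.19,-0.01,-0.99,-0.02],[0.28,0,0.19,-0.01,-0.99,-0.02],[0.28,0,0.19,-0.01,-0.99,-0.02],[0.28,0,0.19,-0.01,-0.99,-0.02],[0.28,0,0.19,-0.01,-0.99,-0.02],[0.28,0,0.19,-0.01,-0.99,-0.02],[0.28,0,0.19,-0.01,-0.99,-0.02],[0.28,0,0.19,-0.01,-0.99,-0.02]]]'; python3 plan.py 492 151 105 84 -38
```

```text
clock: 11.9
eef_pos: [496.8, 96.1, 113.3]
tool_rot: [-3.128, 0.748, 1.394]
force: [1.6, 0.5, -0.8]
width: 85.4
n 2 row [0.785, -0.201, -0.157, -0.286, 0.403, -0.263] | straight shift [1.54, -0.46, -0.37]
t 11.9 grasp [499.3 108.8 127.3] x [ 0.129  0.722 -0.68 ] z [-0.133 -0.667 -0.733] q [-0.8, 0.89, 0.32, 1.65, 0.32, 1.17, -0.91] F [ 1.6  0.5 -0.8] w 85.4
```

```bash
python3 -m crank '[[[0.79,-0.2,-0.1,-0.29,0.1,-0.26],[0.79,-0.2,-0.1,-0.29,0.1,-0.26]]]'; python3 plan.py 492 152 100 84 -41;  python3 plan.py 485.4 90 31 84 -41
```

```text
clock: 12.07
eef_pos: [490.7, 132.3, 76.3]
tool_rot: [-3.128, 0.744, 1.474]
force: [0.4, -0.1, -0.0]
width: 85.6
n 1 row [-0.027, -0.028, -0.396, -0.082, 0.273, 0.054] | straight shift [-0.03, -0.03, -0.4]
t 12.07 grasp [492.2 145.   90.2] x [ 0.071  0.732 -0.677] z [-0.079 -0.673 -0.736] q [-0.85, 0.94, 0.29, 1.66, 0.33, 1.12, -0.95] F [ 0.4 -0.1 -0. ] w 85.6
n 3 row [-0.014, -0.006, 0.901, -0.027, 0.091, 0.018] | straight shift [-0.0, -0.01, 2.7]
t 12.07 grasp [492.2 145.   90.2] x [ 0.071  0.732 -0.677] z [-0.079 -0.673 -0.736] q [-0.85, 0.94, 0.29, 1.66, 0.33, 1.12, -0.95] F [ 0.4 -0.1 -0. ] w 85.6
```

```bash
python3 -m crank '[[[-0.01,-0.01,0.9,-0.03,0.09,0.02],[-0.01,-0.01,0.9,-0.03,0.09,0.02],[-0.01,0,0.8,-0.03,0.09,0.02]]]';  python3 plan.py 485.4 90 31 84 -41
```

```text
clock: 12.32
eef_pos: [481.4, 83.6, 6.4]
tool_rot: [-3.126, 0.714, 1.485]
force: [0.5, -0.1, 0.3]
width: 84.9
n 1 row [-0.368, 0.107, -0.133, -0.024, -0.013, 0.139] | straight shift [-0.37, 0.1, -0.13]
t 12.32 grasp [482.8  96.   20.8] x [ 0.064  0.753 -0.655] z [-0.071 -0.651 -0.756] q [-0.81, 1.0, 0.3, 1.78, 0.36, 0.89, -0.98] F [ 0.5 -0.1  0.3] w 84.9
```

```bash
python3 -m crank '[[[-0.38,0.1,-0.15,-0.02,-0.01,0.14],[0,0,0,0,0,0]]]';  python3 plan.py 485.4 90 31 84 -41; python3 -m crank '[[[0,0,0,0,0,0],[0,0,0,0,0,0],[0,0,0,0,0,0],[0,0,0,0,0,0],[0,0,0,0,0,0],[0,0,0,0,0,0],[0,0,0,0,0,0],[0,0,0,0,0,0]]]' 1; python3 plan.py 485.4 90 31 84 -41
```

```text
clock: 12.48
eef_pos: [479.2, 66.5, 14.0]
tool_rot: [-3.127, 0.73, 1.464]
force: [0.1, 0.5, 1.2]
width: 85.3
n 1 row [0.23, 0.12, -0.32, -0.154, 0.136, -0.017] | straight shift [0.23, 0.12, -0.32]
t 12.48 grasp [480.9  79.1  28.2] x [ 0.08   0.741 -0.667] z [-0.086 -0.661 -0.745] q [-0.79, 1.0, 0.31, 1.8, 0.37, 0.9, -0.98] F [0.1 0.5 1.2] w 85.3
clock: 13.15
eef_pos: [483.3, 69.0, 16.2]
tool_rot: [-3.133, 0.724, 1.457]
force: [-0.2, 0.4, -0.6]
width: 59.0
n 1 row [0.204, -0.006, -0.201, -0.139, 0.076, -0.065] | straight shift [0.2, -0.01, -0.2]
t 13.15 grasp [484.9  81.5  30.4] x [ 0.085  0.745 -0.662] z [-0.084 -0.657 -0.749] q [-0.79, 0.99, 0.31, 1.79, 0.36, 0.9, -0.97] F [-0.2  0.4 -0.6] w 59.0
```

The grasp landed only 4.5 mm mouthward of the centre, so I'll regrasp closer to the mouth to let the fingers clear the 16 mm stop.

```bash
python3 -m crank '[[[0,0,0,0,0,0],[0,0,0,0,0,0],[0,0,0,0,0,0],[0,0,0,0,0,0],[0,0,0,0,0,0],[0,0,0,0,0,0]]]' -1; python3 -m crank '[[[0.18,0,-0.16,-0.06,0,0],[0.18,0,-0.16,-0.06,0,0],[0,0,0,0,0,0]]]';  python3 plan.py 485 94 31 84 -41
```

```text
clock: 13.65
eef_pos: [483.2, 69.1, 16.5]
tool_rot: [-3.133, 0.724, 1.458]
force: [-0.0, -0.4, 0.7]
width: 85.4
clock: 13.9
eef_pos: [485.0, 84.5, 16.5]
tool_rot: [3.137, 0.724, 1.457]
force: [0.3, 0.3, -1.0]
width: 85.5
n 1 row [-0.081, -0.031, 0.062, -0.011, 0.083, -0.064] | straight shift [-0.08, -0.03, 0.06]
t 13.9 grasp [486.3  97.1  30.7] x [ 0.085  0.744 -0.663] z [-0.07  -0.659 -0.749] q [-0.81, 1.0, 0.31, 1.77, 0.36, 0.92, -0.99] F [ 0.3  0.3 -1. ] w 85.5
```

```bash
python3 -m crank '[[[-0.08,-0.03,0.06,0,0,0],[0,0,0,0,0,0],[0,0,0,0,0,0],[0,0,0,0,0,0],[0,0,0,0,0,0],[0,0,0,0,0,0],[0,0,0,0,0,0],[0,0,0,0,0,0],[0,0,0,0,0,0],[0,0,0,0,0,0]]]' 1; python3 plan.py; python3 -m crank '[[[-0.66,0,-0.75,0,0,0],[-0.66,0,-0.75,0,0,0],[-0.66,0,-0.75,0,0,0],[-0.66,0,-0.75,0,0,0]]]'; python3 plan.py 500 100 200 84 48.5
python3 - <<'E'
from h import *
p=ctrl.get_image("top");q=ctrl.get_image("scene")
f=lambda a:cv2.resize(np.clip(a[...,::-1]*1.4,0,255).astype(np.uint8),(400,400),interpolation=cv2.INTER_CUBIC)
cv2.imwrite("pics/lift2.png",np.hstack([f(q["color"][160:310,290:440]),f(p["color"][170:320,220:370])]))
E
```

```text
clock: 14.73
eef_pos: [483.9, 82.9, 17.0]
tool_rot: [3.136, 0.723, 1.458]
force: [-0.1, 0.1, 0.7]
width: 58.1
t 14.73 grasp [485.2  95.4  31.2] x [ 0.084  0.745 -0.662] z [-0.069 -0.658 -0.75 ] q [-0.81, 0.99, 0.31, 1.78, 0.36, 0.91, -0.99] F [-0.1  0.1  0.7] w 58.1
clock: 15.07
eef_pos: [479.3, 81.3, 134.4]
tool_rot: [-3.131, 0.732, 1.469]
force: [0.6, -0.3, -0.6]
width: 58.6
n 16 row [0.088, 0.038, -0.118, -0.005, 0.942, -0.003] | straight shift [-0.31, 0.6, -2.1]
t 15.07 grasp [480.8  93.9 148.6] x [ 0.075  0.74  -0.668] z [-0.078 -0.664 -0.744] q [-0.82, 0.81, 0.32, 1.77, 0.37, 1.1, -0.9] F [ 0.6 -0.3 -0.6] w 58.6
```

View pics/lift2.png

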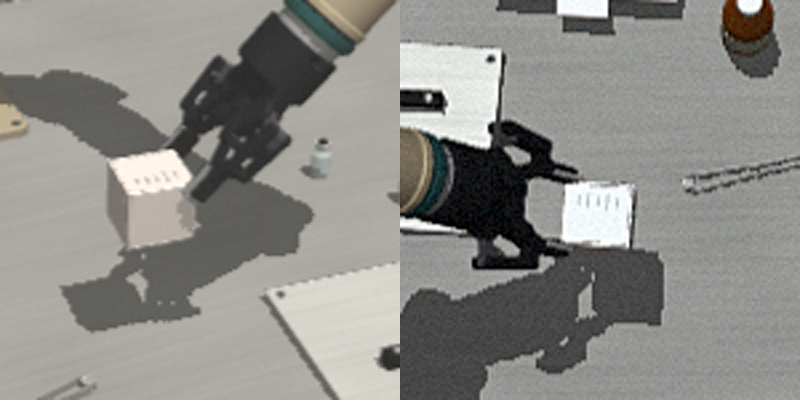

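```bash
python3 plan.py 530 130 190 85 48.6 16; python3 -m crank '[[[0.09,0,-0.12,0,0.95,0],[0.09,0,-0.12,0,0.95,0],[0.09,0,-0.12,0,0.95,0],[0.09,0,-0.12,0,0.95,0],[0.09,0,-0.12,0,0.95,0],[0.09,0,-0.12,0,0.95,0],[0.09,0,-0.12,0,0.95,0],[0.09,0,-0.12,0,0.95,0],[0.09,0,-0.12,0,0.95,0],[0.09,0,-0.12,0,0.95,0],[0.09,0,-0.12,0,0.95,0],[0.09,0,-0.12,0,0.95,0]]]'; python3 plan.py 540 170 190 85 48.6
```

```text
n 16 row [0.16, 0.089, -0.084, 0.0, 0.94, -0.014] | straight shift [0.78, 1.41, -2.5]
t 15.17 grasp [483.4  94.5 151.3] x [ 0.081  0.743 -0.665] z [-0.073 -0.661 -0.747] q [-0.82, 0.8, 0.33, 1.76, 0.37, 1.1, -0.9] F [ 0.8  0.2 -0.9] w 58.6
clock: 16.17
eef_pos: [484.8, 126.5, 169.5]
tool_rot: [3.134, -0.511, 1.479]
force: [-0.8, 0.8, -1.6]
width: 58.8
n 4 row [0.448, 0.425, 0.279, 0.025, 0.804, -0.006] | straight shift [1.95, 1.69, 0.8]
t 16.17 grasp [483.8 117.3 186.1] x [0.08  0.868 0.489] z [ 0.053  0.487 -0.872] q [0.41, 0.53, -0.49, 2.08, -0.5, 0.58, 0.32] F [-0.8  0.8 -1.6] w 58.8
```

```bash
python3 -m crank '[[[0.45,0.42,0.25,0.02,0.8,0],[0.45,0.42,0.25,0.02,0.8,0],[0.45,0.42,0.25,0.02,0.8,0],[0.45,0.42,0.25,0.02,0.8,0]]]'; python3 plan.py 577 280 140 85 48.6
```

```text
clock: 16.5
eef_pos: [541.5, 173.3, 177.1]
tool_rot: [-3.138, -0.858, 1.46]
force: [0.2, 0.9, -1.0]
width: 57.8
n 5 row [0.294, 0.165, 0.84, 0.027, -0.02, -0.03] | straight shift [1.45, 0.79, 4.21]
t 16.5 grasp [540.  159.  189.5] x [0.072 0.65  0.757] z [ 0.08   0.753 -0.654] q [0.63, 0.79, -0.72, 1.98, -0.69, 0.6, 0.57] F [ 0.2  0.9 -1. ] w 57.8
```

```bash
python3 -m crank '[[[0.29,0.17,0.84,0.03,0,-0.03],[0.29,0.17,0.84,0.03,0,-0.03],[0.29,0.17,0.84,0.03,0,-0.03],[0.29,0.17,0.84,0.03,0,-0.03],[0.29,0.17,0.84,0.03,0,-0.03]]]'; python3 plan.py 579 285 90 85 48.6;python3 - <<'E'
from h import *
p=ctrl.get_image("top");q=ctrl.get_image("scene")
f=lambda a:cv2.resize(np.clip(a[...,::-1]*1.4,0,255).astype(np.uint8),(400,400),interpolation=cv2.INTER_CUBIC)
cv2.imwrite("pics/over.png",np.hstack([f(q["color"][190:340,370:520]),f(p["color"][150:300,140:290])]))
E
```

```text
clock: 16.92
eef_pos: [588.4, 280.6, 115.2]
tool_rot: [-3.123, -0.855, 1.439]
force: [-0.1, -0.9, -0.5]
width: 58.7
n 2 row [-0.28, -0.163, 0.637, 0.071, -0.035, -0.141] | straight shift [-0.57, -0.33, 1.27]
t 16.92 grasp [586.9 266.3 127.7] x [0.086 0.65  0.755] z [ 0.081  0.751 -0.656] q [0.42, 0.94, -0.74, 1.91, -0.75, 0.4, 0.54] F [-0.1 -0.9 -0.5] w 58.7
```

View pics/over.png

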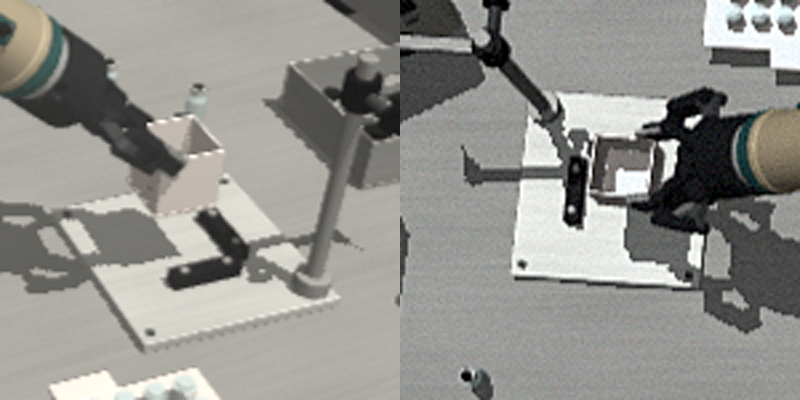

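The pot is mouth-up above the plate, just in front of the L, at (185,165) in the left half. I'll lower it to the plate, offset from both stops and with the yaw corrected.

```bash
python3 -m crank '[[[-0.28,-0.16,0.5,0.07,-0.03,-0.14],[-0.28,-0.16,0.5,0.07,-0.03,-0.14]]]'; python3 plan.py 580 286 66 85 48.6
```

```text
clock: 17.18
eef_pos: [579.1, 296.7, 83.2]
tool_rot: [3.139, -0.851, 1.492]
force: [0.3, -0.2, -0.9]
width: 58.5
n 1 row [-0.664, 0.06, 0.746, -0.029, -0.023, 0.051] | straight shift [-0.66, 0.06, 0.74]
t 17.18 grasp [577.9 282.5  95.7] x [0.052 0.657 0.752] z [ 0.063  0.749 -0.66 ] q [0.4, 1.01, -0.76, 1.92, -0.75, 0.34, 0.59] F [ 0.3 -0.2 -0.9] w 58.5
```

```bash
python3 -m crank '[[[-0.3,0,0.27,0,0,0.03],[-0.3,0,0.27,0,0,0.02]]]'; python3 plan.py 580 286 62 85 48.6;  python3 -m crank '[[[-0.08,0,0.06,0,0,0]]]'; python3 -m crank '[[[-0.08,0,0.06,0,0,0]]]'; python3 plan.py 580 286 62 85 48.6
```

```text
clock: 17.35
eef_pos: [577.1, 296.8, 56.3]
tool_rot: [-3.136, -0.849, 1.483]
force: [0.2, -0.5, -0.6]
width: 58.4
n 1 row [-0.088, 0.127, 0.245, -0.055, -0.006, -0.002] | straight shift [-0.09, 0.13, 0.24]
t 17.35 grasp [576.  282.6  68.9] x [0.058 0.658 0.75 ] z [ 0.06   0.748 -0.661] q [0.4, 1.06, -0.76, 1.92, -0.75, 0.3, 0.62] F [ 0.2 -0.5 -0.6] w 58.4
clock: 17.43
eef_pos: [575.9, 295.1, 50.5]
tool_rot: [-3.13, -0.847, 1.478]
force: [-0.4, -0.4, -1.0]
width: 58.1
clock: 17.52
eef_pos: [575.5, 294.0, 46.6]
tool_rot: [-3.128, -0.846, 1.476]
force: [-0.0, 1.0, -0.1]
width: 58.2
n 1 row [0.219, 0.172, 0.103, -0.072, 0.019, -0.05] | straight shift [0.22, 0.17, 0.1]
t 17.52 grasp [574.4 279.8  59.2] x [0.063 0.66  0.749] z [ 0.058  0.747 -0.663] q [0.4, 1.07, -0.75, 1.92, -0.75, 0.29, 0.64] F [-0.   1.  -0.1] w 58.2
```

```bash
python3 -m crank '[[[-0.04,0,0.03,-0.03,0,-0.03]]]'; python3 -m crank '[[[-0.04,0,0.03,0,0,0]]]';python3 plan.py 580 286 62 85 48.6
python3 - <<'E'
from h import *
for n in ("top","scene"):
    c=ctrl.get_image(n);X=cloud(c);z=X[...,2]
    m=(abs(X[...,0]-575)<50)&(abs(X[...,1]-285)<50)&(z>66)&(z<90);P=X[m];
    print(n,rect(P[:,:2]),np.percentile(P[:,2],[5,50,90,95]),len(P))
E
```

```text
clock: 17.6
eef_pos: [575.6, 292.9, 44.3]
tool_rot: [-3.134, -0.845, 1.479]
force: [0.3, 0.1, -0.7]
width: 58.5
clock: 17.68
eef_pos: [575.5, 292.5, 43.4]
tool_rot: [-3.134, -0.846, 1.478]
force: [-1.7, -3.6, 9.1]
width: 58.5
n 1 row [0.332, 0.168, 0.07, -0.036, 0.021, -0.034] | straight shift [0.33, 0.17, 0.07]
t 17.68 grasp [574.3 278.3  56. ] x [0.061 0.66  0.749] z [ 0.061  0.746 -0.663] q [0.4, 1.08, -0.76, 1.92, -0.76, 0.28, 0.65] F [-1.7 -3.6  9.1] w 58.5
top (array([578.7, 276.7]), array([71. , 86.2]), 78.3) [67.29993615 76.38792356 86.71157619 88.05062728] 191
scene (array([579.7, 274.1]), array([66.9, 80.8]), 84.3) [66.79845908 72.77769839 82.06061567 85.23726951] 208
```

```bash
python3 -m crank '[[[0.05,0.1,-0.045,0,0,0],[0.13,0.2,0.15,0,0,0],[0.13,0.2,0.15,0,0,0],[0,0,0,0,0,0]]]'; python3 plan.py 594.8 301 56 85 48.6
```

```text
clock: 18.12
eef_pos: [593.7, 303.4, 47.0]
tool_rot: [-3.138, -0.845, 1.481]
force: [-0.9, 0.8, -1.0]
width: 57.9
n 1 row [0.176, 0.045, 0.377, -0.018, 0.026, -0.017] | straight shift [0.18, 0.04, 0.38]
t 18.12 grasp [592.5 289.2  59.6] x [0.06  0.661 0.748] z [ 0.063  0.746 -0.663] q [0.37, 1.07, -0.73, 1.87, -0.75, 0.31, 0.62] F [-0.9  0.8 -1. ] w 57.9
```

```bash
python3 -m crank '[[[0.03,0,0.13,0,0,0],[0.03,0,0.1,0,0,0],[0,0,0,0,0,0]]]'; python3 plan.py 594.8 301 56 85 48.6; python3 -m crank '[[[-0.02,0.04,0.05,0,0,0]]]';python3 -m crank '[[[0,0.04,0.05,0,0,0]]]'; python3 plan.py 594.8 301 56 85 48.6
```

```text
clock: 18.37
eef_pos: [594.1, 311.7, 43.7]
tool_rot: [-3.139, -0.845, 1.484]
force: [-0.2, 0.5, -0.9]
width: 58.1
n 1 row [0.073, 0.053, 0.098, -0.028, 0.029, 0.005] | straight shift [0.07, 0.05, 0.1]
t 18.37 grasp [593.  297.5  56.3] x [0.057 0.661 0.748] z [ 0.062  0.746 -0.664] q [0.35, 1.08, -0.73, 1.87, -0.76, 0.3, 0.62] F [-0.2  0.5 -0.9] w 58.1
clock: 18.45
eef_pos: [594.6, 313.1, 43.4]
tool_rot: [-3.137, -0.847, 1.484]
force: [-5.9, -10.5, 15.6]
width: 58.0
clock: 18.53
eef_pos: [594.8, 314.2, 43.6]
tool_rot: [-3.133, -0.849, 1.482]
force: [-7.5, -19.3, 18.3]
width: 58.3
n 1 row [0.019, 0.04, 0.031, -0.067, -0.011, -0.01] | straight shift [0.02, 0.04, 0.03]
t 18.53 grasp [593.7 300.   56.2] x [0.059 0.658 0.751] z [ 0.058  0.749 -0.66 ] q [0.35, 1.08, -0.73, 1.86, -0.76, 0.31, 0.62] F [ -7.5 -19.3  18.3] w 58.3
```

```bash
for i in 1 2; do python3 -m crank '[[[0.01,0.08,0.02,0,0,0]]]'; done; python3 plan.py 594.8 301 56 85 48.6
python3 - <<'E'
from h import *
p=ctrl.get_image("top");q=ctrl.get_image("scene")
s=ctrl.read_state();print(s["force"],s["torque"],s["eef_pos"])
f=lambda a:cv2.resize(np.clip(a[...,::-1]*1.4,0,255).astype(np.uint8),(400,400),interpolation=cv2.INTER_CUBIC)
cv2.imwrite("pics/home.png",np.hstack([f(q["color"][230:320,400:490]),f(p["color"][180:260,170:250])]))
E
```

```text
clock: 18.62
eef_pos: [594.8, 314.2, 43.8]
tool_rot: [-3.127, -0.85, 1.479]
force: [-8.3, -8.5, 5.1]
width: 58.6
clock: 18.7
eef_pos: [594.8, 314.2, 43.7]
tool_rot: [-3.121, -0.851, 1.476]
force: [-6.1, -6.2, 5.7]
width: 58.2
n 1 row [0.017, 0.038, 0.033, -0.142, -0.028, -0.049] | straight shift [0.02, 0.04, 0.03]
t 18.7 grasp [593.9 300.   56.2] x [0.063 0.656 0.752] z [ 0.051  0.75  -0.659] q [0.34, 1.08, -0.72, 1.86, -0.76, 0.33, 0.61] F [-6.1 -6.2  5.7] w 58.2
[-6.73391606 -7.4714542   6.26664841] [-0.88717886  1.10806425  0.74329905] [594.81435687 314.21812025  43.65783082]
```

View pics/home.png

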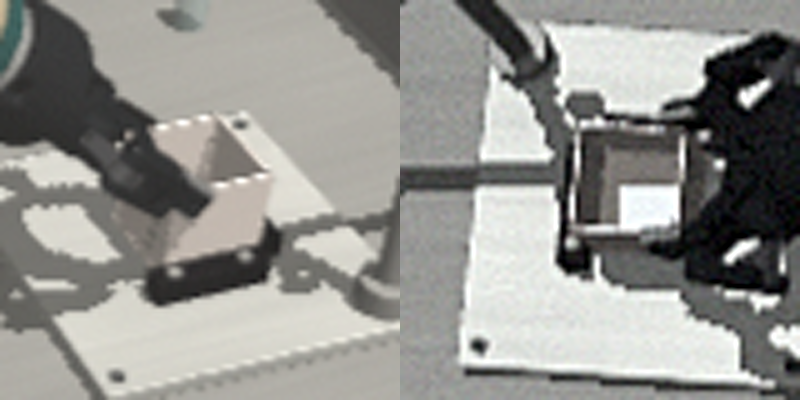

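The pot sits in the corner and touches both stop faces in both views. The push in x has rolled the tool by about 1°, so I'll take that out and press a little harder.

```bash
python3 -m crank '[[[0.03,0.12,0.12,-0.2,0,-0.1]]]'; python3 -m crank '[[[0.03,0.13,0.12,-0.2,0,-0.1]]]'; python3 plan.py 594.8 301 56 85 48.6
python3 - <<'E'
from h import *
for n in ("top","scene")*3:
    p=ctrl.get_image(n)
s=ctrl.read_state();print(s["clock"],s["force"],s["torque"],s["eef_pos"],s["tool_rot"])
E
```

```text
clock: 18.88
eef_pos: [595.9, 314.9, 43.1]
tool_rot: [3.137, -0.852, 1.488]
force: [-23.3, -53.7, 52.7]
width: 58.4
clock: 18.97
eef_pos: [596.5, 315.0, 42.9]
tool_rot: [3.112, -0.853, 1.499]
force: [-20.7, -41.2, 40.7]
width: 58.4
n 1 row [0.015, -0.014, -0.008, 0.173, -0.047, 0.098] | straight shift [0.02, -0.01, -0.01]
t 18.97 grasp [594.9 300.8  55.4] x [0.047 0.656 0.753] z [ 0.084  0.749 -0.657] q [0.36, 1.09, -0.76, 1.89, -0.8, 0.26, 0.69] F [-20.7 -41.2  40.7] w 58.4
19.2667 [-15.01580206 -29.28231153  28.26053977] [-0.73248804  2.87450115  2.27665029] [596.35583587 314.94097988  42.89955901] [ 3.11289037 -0.85301328  1.49790449]
```

```bash
python3 -m crank '[[[0.03,0.06,0.03,0.12,0,0.06]]]'; python3 -m crank '[[[0.02,0.08,0.04,0.03,0,0.02]]]'; python3 plan.py 594.8 301 56 85 48.6
python3 - <<'E'
from h import *
for n in ("top","scene")*3:
    p=ctrl.get_image(n)
s=ctrl.read_state();print(s["clock"],s["force"],s["torque"],s["eef_pos"],s["tool_rot"])
E
```

```text
clock: 19.35
eef_pos: [596.2, 313.9, 43.2]
tool_rot: [3.138, -0.853, 1.484]
force: [-1.0, 0.5, -0.8]
width: 58.4
clock: 19.43
eef_pos: [596.4, 314.2, 43.2]
tool_rot: [-3.134, -0.853, 1.478]
force: [-6.7, -3.7, 4.0]
width: 57.8
n 1 row [0.028, -0.014, 0.018, -0.033, -0.05, -0.037] | straight shift [0.03, -0.01, 0.02]
t 19.43 grasp [595.2 299.9  55.6] x [0.061 0.655 0.754] z [ 0.062  0.751 -0.657] q [0.34, 1.08, -0.72, 1.86, -0.8, 0.31, 0.66] F [-6.7 -3.7  4. ] w 57.8
19.7333 [-6.22045594 -8.07106978  5.87338457] [-0.98586403  1.06962329  0.78578177] [596.34410969 314.35971145  42.83278613] [-3.13479977 -0.85320133  1.47870892]
```

```bash
python3 -m crank '[[[0.03,0.13,0.07,-0.04,-0.02,-0.03]]]'
python3 - <<'E'
from h import *
C=[]
for n in ("top","scene")*2:
    p=ctrl.get_image(n);X=cloud(p);z=X[...,2]
    d=X[...,:2]-[594.8,301]; a=np.radians(-5); l=np.stack([d@[np.cos(a),np.sin(a)],d@[-np.sin(a),np.cos(a)]],-1)
    g=p["color"].min(2)
    m=(abs(l)<45).all(-1)&(z>68)&(z<84)&(g>90);P=l[m]
    print(n,m.sum(),"stand-frame rim extents",np.percentile(P,[3,97],axis=0).round(1).tolist(),rect(P),np.percentile(X[m][:,2],[50,90]).round(1))
s=ctrl.read_state();print(s["clock"],s["force"],s["torque"],s["eef_pos"],s["tool_rot"],s["width"],s["qpos"].round(2))
E
python3 plan.py 594.8 301 56 85 48.6
```

```text
clock: 19.82
eef_pos: [596.4, 314.5, 42.7]
tool_rot: [-3.134, -0.852, 1.48]
force: [-20.7, -33.1, 30.0]
width: 58.3
top 79 stand-frame rim extents [[-29.0, -28.8], [34.7, 30.6]] (array([4.2, 1.4]), array([76., 61.]), 5.4) [76.4 80.1]
scene 103 stand-frame rim extents [[-28.9, -16.9], [34.0, 25.7]] (array([2.1, 0.8]), array([67.8, 56.7]), 9.8) [72.8 76.2]
top 79 stand-frame rim extents [[-29.4, -28.9], [31.2, 29.9]] (array([2. , 0.9]), array([70.5, 60.6]), 1.0) [76.5 81.2]
scene 98 stand-frame rim extents [[-29.3, -16.6], [35.4, 26.5]] (array([3.3, 1.9]), array([67.2, 58.2]), 8.8) [73.4 75.7]
20.0167 [-13.19055774 -18.20581928  17.73362215] [-0.85134314  1.82380605  1.49546355] [596.34926253 314.48931924  42.71467807] [-3.13392972 -0.85180942  1.47970215] 58.13836951362558 [ 0.34  1.08 -0.72  1.86 -0.8   0.32  0.66]
n 1 row [0.033, -0.012, 0.001, -0.046, -0.034, -0.024] | straight shift [0.03, -0.01, 0.0]
t 20.02 grasp [595.2 300.2  55.2] x [0.06  0.656 0.752] z [ 0.061  0.75  -0.659] q [0.34, 1.08, -0.72, 1.86, -0.8, 0.32, 0.66] F [-13.2 -18.2  17.7] w 58.1
```

Run:
```python
from h import *
for i in range(16): p=ctrl.get_image("top")
for q in ("dish_wide","dish_narrow","bottle","vial_a","forceps","spray"):
    print(q,[(np.round(d["extent"]).tolist(),round(d["conf"],2)) for d in ctrl.search_frame(q,p)[:2]])
s=ctrl.read_state();print(s["clock"],s["force"],s["eef_pos"],s["tool_rot"],abs(s["qd"]).max())
```

```text
dish_wide [([192.0, 203.0, 135.0, 114.0], 0.15)]
dish_narrow [([449.0, 266.0, 18.0, 18.0], 0.73)]
bottle [([350.0, 177.0, 23.0, 22.0], 0.58)]
vial_a [([216.0, 216.0, 31.0, 26.0], 0.67), ([190.0, 321.0, 10.0, 3.0], 0.65)]
forceps []
spray []
21.1167 [-13.5370001  -18.15257823  17.95861424] [596.36755294 314.47548935  42.72212757] [-3.13399821 -0.85182747  1.47972683] 0.0013384538595352085
```

```bash
python3 -c "
from cell import ctrl
print(ctrl.finish_job()); s=ctrl.read_state(); print(s['clock'],s['force'],s['width'])"
```

```text
the job is handed in; nothing more can be done
None
the job is handed in; nothing more can be done
```

The pot is mouth-up in the corner of the two stops, still gripped and pressed against both. I handed the job in at about 21 s of the 72 s allowed; no verdict was reported.

**How it was done:** I gripped the upside-down pot and laid it on its side on the free bench. I regripped it near the mouth, turned it another 90° to mouth-up, lowered it onto the plate and pushed it into the corner.

**Last checks before handing in:**
- **Push:** the wrist force held steady for over a second at about (−13.5, −18, +18) N in x, y and z. That is about 12 N along the stand's x and 19 N along its y. Some of this may be friction on the plate, which I reckon at 7 N at most, so both stops should still feel well over 1.5 N.
- **Squareness and height:** the tool yaw was about 85° against the stand's −5°, so the walls are square to the stops, and the side tilt was about 0.3°. The top camera put the rim at about 76 mm, which is the 12 mm plate plus the 64 mm pot.
- **At rest:** joint speeds were near zero, and the gripper read 58 mm on the 60 mm pot.

**Checks that were weak or disagreed:**
- **Position in the corner:** the camera's rim measurement was noisy. It put the pot's centre 2–4 mm past home in x, and 1–2 mm past in y. I relied on contact with the stops instead.
- **Other objects:** in the last picture the network found dish_narrow, the bottle and one vial within 2 pixels of where they started. It missed the forceps, spray and dish_wide. I felt no contact with any of them, but their final positions are not confirmed.

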